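Find and press the hidden catch of the dent-ball case and open its lid

ROBOT

A 6-joint arm with a two-finger parallel gripper is mounted at the origin on the work surface; the furniture and walls round the work are solid. World frame = base frame: x ahead of the robot, y to its left, z up, the work surface at z = 0. Lengths are in m, angles in rad, forces in N, time in s.
With the tool pointing down it reaches from about 0.275 to 0.975 m from the base axis. Payload 8.4 kg.
Tool frame: the origin (TCP) lies on the centre line of the jaws, within the pads' length; the fingertips stand 14 mm ahead of it and the grasp point (between the pads) lies 5 mm behind it; z points along the fingers, y is the line along which they close (so a half turn about z gives the same grasp; the last joint's range is limited). The gripper opens to 92 mm and grips with 3 to 60 N. Pads are 20 mm wide; open, the fingers measure 128 mm over their backs; the gripper's body (75 mm by 189 mm) begins 69 mm behind the grasp point.
Start: joints at [-1.2, 0.353, 1.633, -0, 1.155, -0.002], TCP at [0.228, -0.582, 0.229] pointing down, gripper open.
Joint ranges: [-2.63, 2.63], [-0.92, 2.1], [0.06, 2.66], [-1.3, 4.44], [0, 2.69], [-3.02, 3.02]. Speed limits (rad/s): [2.22, 2.22, 2.79, 3.14, 3.14, 3.14].

INTERFACE

Orientations are given as a rotation vector (axis times angle).
In Python, from station import manip, eyes gives the robot as it stands.
- The arm moves only by the tool servo_tool, never from a script. Its argument "series" is a list of rows, each a list of 7 numbers: the turn, a rotation vector about the tool's x, y, z in degrees, then the shift along the tool's x, y, z in cm, then the opening, from 0 (shut) to 1 (fully open). A call has 1 to 20 rows; each row is the pose to reach, as a shift and turn from the pose commanded when the call began, along the tool's axes at that moment; what a row does not reach only later rows make up. A row lasts 1/10 s, in which the tool goes at most 50 mm and 8.59 degrees, less where a joint would pass 70% of its speed; a pose out of reach is approached as far as the arm can. A call with a gripper value outside its range is refused whole. The fingers move at their own pace and stop on an object; "force" is the grip in N (left out, the last holds). Time passes only in rows, so rows that repeat a pose let the fingers close. It gives the time, the measured TCP pose, the force, the opening and the grip force at its end, in the units of the state.
- manip.sense(): the state, without advancing time (a new reading comes with each control period).
- eyes.read_camera(name): name is "scene" or "top" or "wrist"; returns the picture (384x512x3 uint8, blue, green, red); there is no depth.
- eyes.camera_params(name): a dict with "vertical_fov" (degrees; the focal length in pixels is half the picture's height over the tangent of half this angle, whatever the lens; pixels are square), "cx", "cy" (the principal point, pixels), "camera_from_world" (4x4, takes a point from world to camera coordinates); the wrist camera has in their place "T_tool_cam" (4x4, takes a point from camera to tool coordinates, whose origin is the TCP and whose axes are the flange's). Camera axes: x right, y down, z forward; pixel columns grow to the right and rows downward; lengths in m; the calibration is good to about 2 mm. The wrist camera is an equidistant fisheye: a pixel r from the principal point sees the ray r / f radians off the axis. A picture is of the moment at which its call begins: read the wrist's pose just before it. camera_params takes no time and is no camera call.
- manip.hand_in(): hands the job in; it is judged then, once.
The state is a dict: "clock": time; "joint_pos": joint angles; "joint_velocities": joint speeds; "joint_torque": joint torques, N m; "eef_pos": TCP position; "ee_rot": TCP orientation; "force": force on the tool from outside, world axes, zero at the start; "moment": the same for the moment, N m; "gripper_width": finger opening in m; "finger_force": force on a finger pad.
Only numpy, scipy, OpenCV 4.12 (cv2) and the standard library are available. Lean on these libraries where they do the work, as an engineer would, in place of code of your own. Each camera call takes 0.05 s, during which the arm holds its last target. There are 200 camera calls.

TASK

Open the grey dent-ball case: its spring catch sits in a hidden notch somewhere along the black finger groove in front of the lid, so feel along the groove's floor with a fingertip and press the catch down inside the notch until the lid springs up by itself. Then push the sprung lid right back, without forcing it, until it rests fully open. Do it all with the fingertips, grasp nothing, and leave the two mouthpieces and the oil bottle standing where they are.

Things in the scene. Friction and masses are not known exactly. Their poses are not given: they have to be found in the camera images.
- ball_case: Grey steel case, screwed to the bench, 210 x 408 x 70 mm shut (x deep, y wide). Origin: centre of its underside. Its x axis points from its front (robot side) to the hinge; y to its left; z up. The shut lid covers x = -56 to +105 mm, top at z = 70 mm. Before it lies a deck (top z = 56 mm) with the finger groove. Inside: steel balls, tops below z = 45 mm, and a spring pin, up to z = 106 mm.
- groove_mid (a point): Middle of the finger groove's black floor, 30 mm above the bench; axes as the case. The groove is open at the top, 26 mm deep, 170 mm long (y), 39 mm wide (x). Its floor is rigid and flat but for one black notch across its full width, 44 mm long (y), 6 mm deep, its centre anywhere within 55 mm of this point in y (differs each run, not reported).
- catch (a joint): Bell-crank catch, angle in rad: 0 at rest, 0.19 pressed fully down. Its black pad (37 x 43 mm) is the whole floor of the notch, 24 mm above the bench at rest, 8 mm lower when fully down (middle). Spring at the pad: 1.4 N at rest, 4 N fully down, plus up to 0.5 N friction. It lets go of the lid at 0.09 to 0.14, about 4 to 6 mm down.
- case_lid (a joint): Lid angle in rad: 0 shut (up to 0.01 while latched), 1.85 fully open at its stop, 16 degrees beyond upright. Once the catch lets go a spring pin lifts it (2 to 3 N at the lip; a hand above it holds it down until it moves away) within about 1.5 s to 0.8 to 0.9, where it stays. Push it on from there: past about 1.7 it stays back by its own weight. Damped: 3 N at 100 mm from the axis turns it at about 1 rad/s.
- case_hinge (a point): Middle of the lid's hinge axis (along the case's y), 56 mm above the bench, 188 mm behind the middle of the groove.
- lid_edge (a point): Middle of the lower edge of the lid's front lip, 161 mm from the hinge axis; about 170 mm above the bench once sprung up, about 210 mm fully open, then 45 mm beyond the hinge. To open it push the lip toward the hinge with the tips 20 to 35 mm below its edge, and rise with it along its arc, so that the hand's body stays above the lid. The lid is about 12 mm thick at the lip.
- mouthpiece_1: Plated brass mouthpiece standing on its cup, 38 mm in diameter, 83 mm high, left of the case. Origin: centre of its foot. Loose; leave alone.
- mouthpiece_2: Second mouthpiece, same shape, also left of the case. Origin: centre of its foot. Loose; leave alone.
- oil_bottle: White oil bottle with red needle spout, 48 mm in diameter, 136 mm high, standing right of the case. Origin: centre of its foot. Loose; leave alone.

How it is judged:
On the way, in this order (a step that is already met when the one before it is completed fails the run):
1. the catch in the notch is pressed down (about 4 mm or more) while the lid is still down (value of joint catch above 0.08 rad and value of joint case_lid below 0.3 rad), for 0.05 s.
2. the lid has sprung up on its pin with no finger touching it (value of joint case_lid between 0.6 and 1 rad and contact force between the fingers and case_lid below 0.2 N), for 0.1 s.
At the end, for the whole second after the job is handed in: The lid rests open at 1.75 rad or more (its stop is at 1.85) and the catch has sprung back (under 0.03 rad) (value of joint case_lid above 1.75 rad and value of joint catch below 0.03 rad); the robot touches nothing.
It fails at once if a mouthpiece or the oil bottle was moved by more than 15 mm (distance of any of mouthpiece_1, mouthpiece_2, oil_bottle from where it was at the start of the episode above 0.015 m).
It fails at once if a mouthpiece or the oil bottle was tipped by more than 20 degrees (angle between any of mouthpiece_1, mouthpiece_2, oil_bottle's own z axis and vertical above 0.35 rad).
It fails at once if the fingers gripped or forced the lid (over 50 N) (contact force between the fingers and case_lid above 50 N).
It also fails if it takes over 58 s, if anything falls off the work surface, if the arm or the gripper's body presses on something with over 40 N, if the wrist force passes 120 N, or if a joint passes its speed limit or range.

## Working session

There is one attempt and no reset: what is moved stays moved. The work goes in short steps, Python scripts to look and compute and a tool call to move; the robot and the scene stay as the last step left them, time stands still between calls to the robot, and variables do not carry over. Pictures are saved under pics/ and viewed, at most 10 in all, crops included, and the job is handed in when it is done.

Besides the shell and the picture viewer there is one more tool, called after ">>>" as name([rows], argument=value, ...), one row to a line, values as JSON. servo_tool: Moves the arm, as the interface text tells. Its arguments: {"type":"object","properties":{"series":{"type":"array","items":{"type":"array","items":{"type":"number"}}},"force":{"type":"number"}},"required":["series"]}

```bash
ls; mkdir -p pics; cat > h.py <<'E'
import numpy as np, cv2
from station import manip, eyes
from scipy.spatial.transform import Rotation as R
def ray(name,u,v):
    p=eyes.camera_params(name); f=192/np.tan(np.radians(p["vertical_fov"])/2)
    T=np.linalg.inv(np.array(p["camera_from_world"])); d=T[:3,:3]@np.array([(u-p["cx"])/f,(v-p["cy"])/f,1]); return T[:3,3],d
def onz(name,u,v,z):
    o,d=ray(name,u,v); return o+d*(z-o[2])/d[2]
def proj(name,P):
    p=eyes.camera_params(name); f=192/np.tan(np.radians(p["vertical_fov"])/2)
    q=np.array(p["camera_from_world"])@np.append(P,1); return q[:2]/q[2]*f+[p["cx"],p["cy"]]
E
python3 - <<'E'
from h import *
for n in("top","scene"):
    cv2.imwrite(f"pics/{n}0.png",eyes.read_camera(n)); p=eyes.camera_params(n); print(n,p)
s=manip.sense(); print(s)
E
```

```text
pics
top {'vertical_fov': 42.74586578550435, 'cx': 252.55182286126856, 'cy': 196.81835474412645, 'camera_from_world': array([[-0.02426029, -0.99964494, -0.01101984,  0.04949348],
       [-0.99589775,  0.02512761, -0.08692687,  0.57254087],
       [ 0.08717291,  0.00886576, -0.99615374,  1.28438996],
       [ 0.        ,  0.        ,  0.        ,  1.        ]])}
scene {'vertical_fov': 47.436075103419306, 'cx': 257.1992744405117, 'cy': 194.1580113578793, 'camera_from_world': array([[-0.81293387, -0.5823021 , -0.00792353,  0.48865729],
       [-0.40936262,  0.58106986, -0.70340604,  0.25582132],
       [ 0.41419894, -0.568579  , -0.71074409,  1.15756368],
       [ 0.        ,  0.        ,  0.        ,  1.        ]])}
{'clock': 0.1, 'joint_pos': array([-1.20040006e+00,  3.53611916e-01,  1.63404893e+00, -4.07038159e-05,
        1.15521204e+00, -2.37962095e-03]), 'joint_velocities': array([-0.00162397, -0.00226448, -0.00213769, -0.00046713,  0.00144434,
       -0.00021505]), 'joint_torque': array([-2.78481257e-04, -5.94901800e+01, -3.34932303e+01,  6.98167970e-02,
        1.85119343e-02, -3.59258104e-05]), 'eef_pos': array([ 0.22747027, -0.58167353,  0.22792277]), 'ee_rot': array([-3.08594531e+00, -5.81963883e-01,  4.25275188e-04]), 'force': array([-0.20103638,  0.48883367, -0.69310089]), 'moment': array([ 0.03346237, -0.00220204, -0.02174268]), 'finger_force': 0.0, 'gripper_width': 0.09213550209971082}
```

View pics/top0.png

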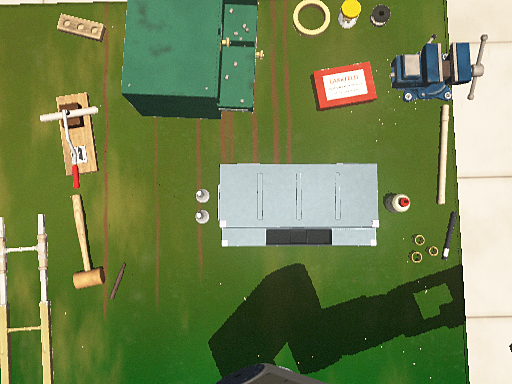

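View pics/scene0.png

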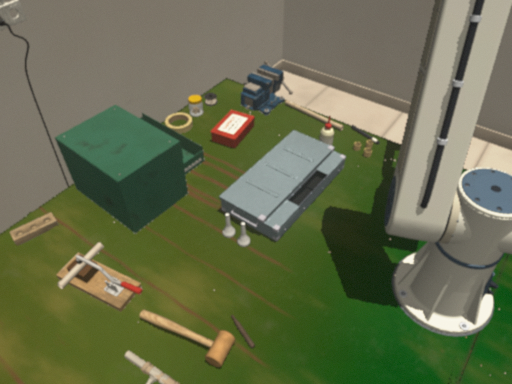

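The top view shows the case at columns 219–378, rows 163–246. The black groove is at columns 266–332, rows 229–245, the mouthpieces are at (201,196) and (201,216), and the bottle is at (400,203). Next I measure these and enlarge the groove.

```bash
python3 - <<'E'
from h import *
im=cv2.imread("pics/top0.png")
m=(im.max(2)<75).astype(np.uint8); m[:222]=0;m[250:]=0;m[:,:255]=0;m[:,345:]=0
n,l,st,c=cv2.connectedComponentsWithStats(m); i=1+np.argmax(st[1:,4]); print(st[i],c[i])
r=cv2.minAreaRect(np.argwhere(l==i)[:,::-1].astype(np.float32)); b=cv2.boxPoints(r); print(r)
for z in(.03,.056): print(z,[onz("top",*p,z).round(4) for p in b])
# lid corners (bright pieces) 
for p in [(219.5,163.5),(377.5,163.5),(377.5,246),(221,246)]: print(p,onz("top",*p,.07).round(4),onz("top",*p,.056).round(4))
cv2.imwrite("pics/g.png",np.vstack([cv2.resize(np.clip(im[222:250,255:345].astype(int)*k,0,255).astype(np.uint8),None,fx=8,fy=8,interpolation=cv2.INTER_NEAREST) for k in (1,4)]))
E
```

```text
[266 230  66  15 829] [298.82870929 236.89384801]
((298.5, 237.0), (14.0, 65.0), 90.0)
0.03 [array([0.4843, 0.0019, 0.03  ]), array([ 0.4801, -0.1696,  0.03  ]), array([ 0.4433, -0.1682,  0.03  ]), array([0.4474, 0.0029, 0.03  ])]
0.056 [array([0.4838, 0.0023, 0.056 ]), array([ 0.4797, -0.1657,  0.056 ]), array([ 0.4436, -0.1643,  0.056 ]), array([0.4477, 0.0033, 0.056 ])]
(219.5, 163.5) [0.6586 0.1186 0.07  ] [0.6608 0.1196 0.056 ]
(377.5, 163.5) [ 0.648  -0.2902  0.07  ] [ 0.6501 -0.2937  0.056 ]
(377.5, 246) [ 0.4359 -0.2803  0.07  ] [ 0.4356 -0.2837  0.056 ]
(221, 246) [0.4455 0.1186 0.07  ] [0.4453 0.1197 0.056 ]
```

View pics/g.png

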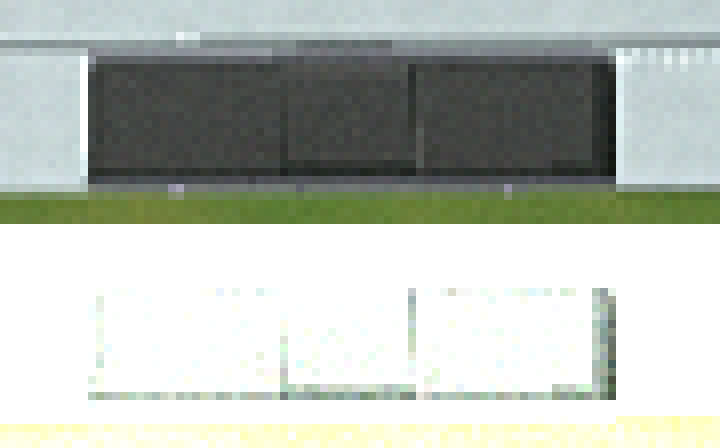

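The groove crop shows the notch clearly: it has edge lines at columns 290 and 306.5, about 43 mm apart as specified, so I expect its centre near y = -0.082. I'll confirm that by touch. First I compute the hover move.

```bash
cat >> h.py <<'E'
YAW=np.radians(-1.5)
BASE=np.array([[np.cos(YAW),np.sin(YAW),0],[np.sin(YAW),-np.cos(YAW),0],[0,0,-1]])  # tool axes as columns
def delta(P,M=None):
    s=manip.sense(); A=R.from_rotvec(s["ee_rot"]).as_matrix()
    M=BASE if M is None else M
    return np.degrees(R.from_matrix(A.T@M).as_rotvec()).round(2), (A.T@(np.array(P)-s["eef_pos"])*100).round(2)
E
python3 - <<'E'
from h import *
print("notch",onz("top",297.75,237,.027))
for n,p,z in(("mp1",(203,196),.04),("mp2",(203,216),.04),("oil",(401,203),.08)): print(n,onz("top",*p,z))
print(delta((.464,-.082,.15)))
E
```

```text
notch [ 0.4638033  -0.08159205  0.027     ]
mp1 [0.57776831 0.16603034 0.04      ]
mp2 [0.52490398 0.16684843 0.04      ]
oil [ 0.54346896 -0.34262747  0.08      ]
(array([-7.000e-02,  2.000e-02,  2.286e+01]), array([ 40.23, -37.91,   7.84]))
```

>>> servo_tool([
  [0,0,22.86,40.2,-37.9,3,0],
  [0,0,22.86,40.2,-37.9,3,0],
  [0,0,22.86,40.2,-37.9,3,0],
  [0,0,22.86,40.2,-37.9,3,0],
  [0,0,22.86,40.2,-37.9,3,0],
  [0,0,22.86,40.2,-37.9,3,0],
  [0,0,22.86,40.2,-37.9,3,0],
  [0,0,22.86,40.2,-37.9,3,0],
  [0,0,22.86,40.2,-37.9,3,0],
  [0,0,22.86,40.2,-37.9,3,0],
  [0,0,22.86,40.2,-37.9,3,0],
  [0,0,22.86,40.2,-37.9,3,0],
  [0,0,22.86,40.2,-37.9,7.8,0],
  [0,0,22.86,40.2,-37.9,7.8,0],
  [0,0,22.86,40.2,-37.9,7.8,0],
  [0,0,22.86,40.2,-37.9,7.8,0],
])

```text
clock: 1.7
eef_pos: [0.4645, -0.0835, 0.1519]
ee_rot: [3.141, -0.043, 0.002]
force: [0.1, -0.1, -0.8]
gripper_width: 0.0003
finger_force: 0.0
```

```bash
python3 - <<'E'
from h import *
s=manip.sense(); print(s["clock"],s["eef_pos"],s["force"],s["gripper_width"],s["joint_pos"])
print(delta((.464,-.082,.060)))
im=eyes.read_camera("wrist"); cv2.imwrite("pics/w1.png",im); print(eyes.camera_params("wrist"))
E
```

```text
1.7 [ 0.46445361 -0.08350878  0.15190927] [ 0.062594   -0.14105577 -0.79933843] 0.00031147944006134265 [-1.81029310e-01  2.12209551e-01  2.02643121e+00 -8.46153648e-05
  9.01879137e-01  1.41713909e+00]
(array([ 0.01, -0.06, -0.07]), array([-0.06, -0.15,  9.19]))
{'vertical_fov': 65.70646984690485, 'cx': 252.21548035674016, 'cy': 194.10818923260663, 'T_tool_cam': array([[-6.93171730e-04, -9.67688621e-01, -2.52147284e-01,
         7.06994544e-02],
       [ 9.99999581e-01, -5.19910843e-04, -7.53764348e-04,
        -3.91204729e-04],
       [ 5.98315075e-04, -2.52147701e-01,  9.67688575e-01,
        -1.55592954e-01],
       [ 0.00000000e+00,  0.00000000e+00,  0.00000000e+00,
         1.00000000e+00]])}
```

View pics/w1.png

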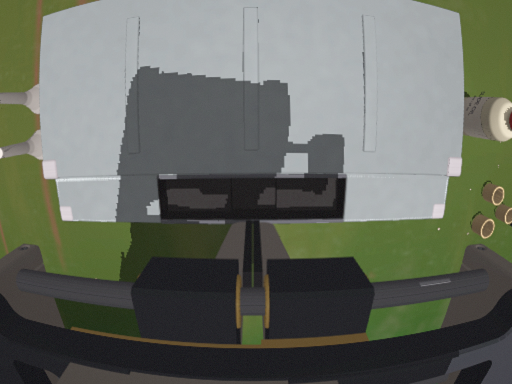

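The wrist view shows the notch at columns 231–276 inside the groove (159–345), with the fingers centred at 252, so the two views agree to about 1–2 mm. I'll descend into the groove and feel for contact.

>>> servo_tool([
  [0,0,0,0,0,4,0],
  [0,0,0,0,0,8,0],
  [0,0,0,0,0,9.5,0],
  [0,0,0,0,0,10.3,0],
  [0,0,0,0,0,10.3,0],
  [0,0,0,0,0,10.3,0],
])

```text
clock: 2.35
eef_pos: [0.465, -0.0831, 0.0488]
ee_rot: [3.141, -0.042, 0.003]
force: [0.4, -0.5, 0.4]
gripper_width: 0.0004
finger_force: 0.0
```

>>> servo_tool([
  [0,0,0,0,0,0.3,0],
  [0,0,0,0,0,0.6,0],
  [0,0,0,0,0,0.8,0],
  [0,0,0,0,0,0.8,0],
  [0,0,0,0,0,0.8,0],
])

```text
clock: 2.85
eef_pos: [0.464, -0.0827, 0.0396]
ee_rot: [3.141, -0.041, -0.0]
force: [0.3, -0.1, -0.2]
gripper_width: 0.0004
finger_force: 0.0
```

The tips are at 25.6 mm, below the 30 mm floor, with no force, so they are in the notch. Now I press.

>>> servo_tool([
  [0,0,0,0,0,0.3,0],
  [0,0,0,0,0,0.5,0],
  [0,0,0,0,0,0.7,0],
  [0,0,0,0,0,0.85,0],
  [0,0,0,0,0,0.85,0],
  [0,0,0,0,0,0.85,0],
])

```text
clock: 3.45
eef_pos: [0.4636, -0.0827, 0.0313]
ee_rot: [-3.141, 0.041, 0.001]
force: [-3.9, 0.8, 11.7]
gripper_width: 0.0003
finger_force: 6.3
```

>>> servo_tool([
  [0,0,0,0,0,-2.5,0],
  [0,0,0,0,0,-5,0],
  [0,0,0,-4,0,-8,0],
  [0,0,0,-8,0,-11,0],
  [0,0,0,-12,0,-15,0],
  [0,0,0,-12,0,-17,0],
  [0,0,0,-12,0,-17,0],
  [0,0,0,-12,0,-17,0],
  [0,0,0,-12,0,-17,0],
  [0,0,0,-12,0,-17,0],
  [0,0,0,-12,0,-17,0],
  [0,0,0,-12,0,-17,0],
  [0,0,0,-12,0,-17,0],
  [0,0,0,-12,0,-17,0],
  [0,0,0,-12,0,-17,0],
  [0,0,0,-12,0,-17,0],
  [0,0,0,-12,0,-17,0],
  [0,0,0,-12,0,-17,0],
  [0,0,0,-12,0,-17,0],
  [0,0,0,-12,0,-17,0],
])

```text
clock: 5.45
eef_pos: [0.344, -0.0796, 0.2011]
ee_rot: [3.141, -0.041, 0.0]
force: [-0.2, 0.1, 0.3]
gripper_width: 0.0005
finger_force: 0.0
```

```bash
python3 - <<'E'
from h import *
cv2.imwrite("pics/s2.png",eyes.read_camera("scene"))
E
```

```text
(no output)
```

View pics/s2.png

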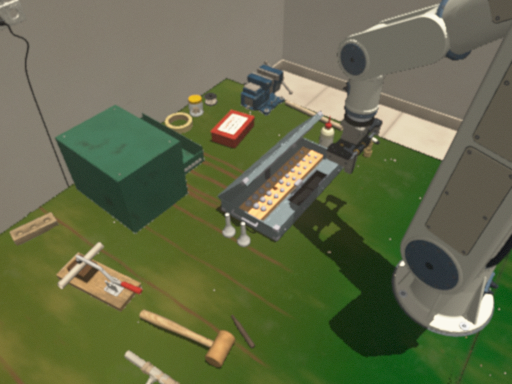

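The lid has sprung up and nothing fell. Now I push the lip, checking partway.

>>> servo_tool([
  [0,0,0,5,0,2,0],
  [0,0,0,10,0,4,0],
  [0,0,0,14,0,4.8,0],
  [0,0,0,16,0,4.8,0],
  [0,0,0,17.6,0,4.6,0],
  [0,0,0,18.4,0,4.3,0],
  [0,0,0,19.2,0,3.8,0],
  [0,0,0,19.8,0,3.3,0],
  [0,0,0,20.4,0,2.8,0],
  [0,0,0,21.1,0,2.4,0],
  [0,0,0,21.8,0,2.0,0],
  [0,0,0,22.5,0,1.6,0],
  [0,0,0,23.2,0,1.2,0],
  [0,0,0,23.2,0,1.2,0],
])

```text
clock: 6.9
eef_pos: [0.5778, -0.0857, 0.1898]
ee_rot: [3.141, -0.041, 0.004]
force: [-0.4, 0.7, 0.5]
gripper_width: 0.0004
finger_force: 0.1
```

```bash
python3 - <<'E'
from h import *
cv2.imwrite("pics/s3.png",cv2.resize(eyes.read_camera("scene")[90:250,190:420],None,fx=3,fy=3))
E
```

```text
(no output)
```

View pics/s3.png

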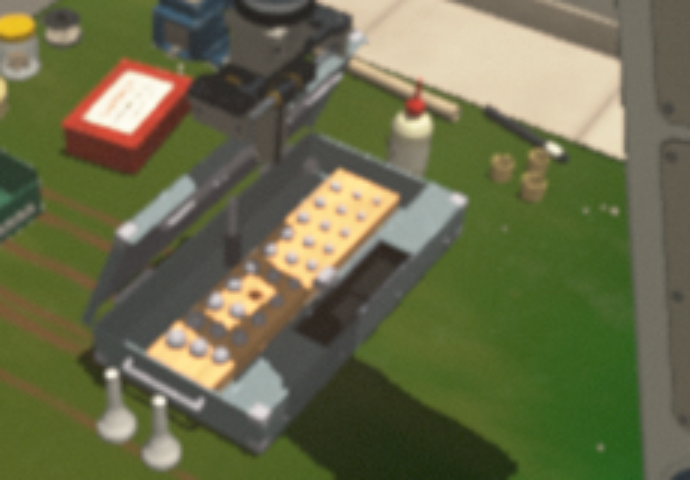

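The fingers are against the lip and the lid is following, nearly upright. I'll continue along the arc.

>>> servo_tool([
  [0,0,0,0.8,0,-0.3,0],
  [0,0,0,1.5,0,-0.6,0],
  [0,0,0,2.3,0,-0.8,0],
  [0,0,0,3.1,0,-1.0,0],
  [0,0,0,3.9,0,-1.2,0],
  [0,0,0,4.7,0,-1.3,0],
  [0,0,0,5.5,0,-1.4,0],
  [0,0,0,6.3,0,-1.4,0],
  [0,0,0,7.1,0,-1.4,0],
  [0,0,0,7.9,0,-1.4,0],
  [0,0,0,8.7,0,-1.3,0],
  [0,0,0,9.4,0,-1.2,0],
  [0,0,0,9.9,0,-1.1,0],
  [0,0,0,9.9,0,-1.1,0],
])

```text
clock: 8.35
eef_pos: [0.6696, -0.0881, 0.1997]
ee_rot: [-3.141, 0.041, 0.021]
force: [-23.4, 0.4, 16.5]
gripper_width: 0.0003
finger_force: 12.3
```

>>> servo_tool([
  [0,0,0,-2,0,0,0],
  [0,0,0,-6,0,-1,0],
  [0,0,0,-11,0,-3,0],
  [0,0,0,-16,0,-5,0],
  [0,0,0,-21,0,-7,0],
  [0,0,0,-26,0,-7,0],
  [0,0,0,-30,0,-7,0],
  [0,0,0,-30,0,-7,0],
  [0,0,0,-30,0,-7,0],
  [0,0,0,-30,0,-7,0],
  [0,0,0,-30,0,-7,0],
  [0,0,0,-30,0,-7,0],
])

```text
clock: 9.55
eef_pos: [0.3759, -0.0804, 0.2698]
ee_rot: [-3.141, 0.041, 0.001]
force: [-0.2, 1.9, 0.8]
gripper_width: 0.0004
finger_force: 0.0
```

```bash
python3 - <<'E'
from h import *
cv2.imwrite("pics/s4.png",cv2.resize(eyes.read_camera("scene")[90:250,190:420],None,fx=3,fy=3))
t=eyes.read_camera("top");cv2.imwrite("pics/t4.png",cv2.resize(t[120:280,180:430],None,fx=3,fy=3))
for th in(1.5,1.7,1.85):
    print(th,[proj("top",(.652-.161*np.cos(th)+dx,y,.056+.161*np.sin(th))).round(1) for dx,y in((.005,.11),(-.005,-.28))])
E
```

```text
1.5 [array([218.3, 159.1]), array([388.9, 159.1])]
1.7 [array([218.1, 145.4]), array([388.1, 145.3])]
1.85 [array([218.1, 135.7]), array([387. , 135.6])]
```

View pics/s4.png

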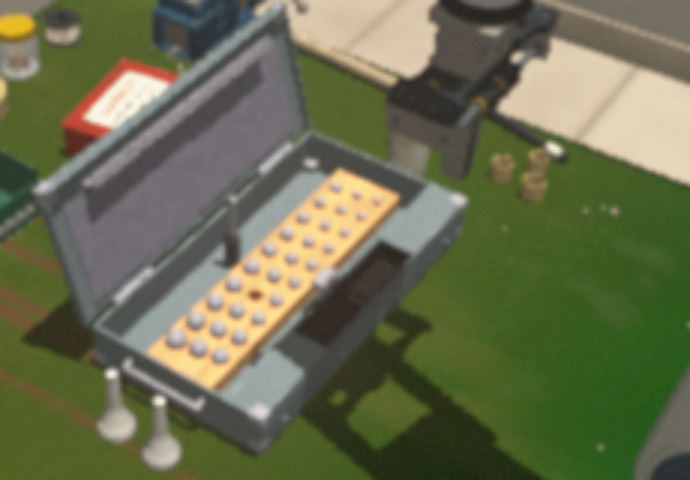

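View pics/t4.png

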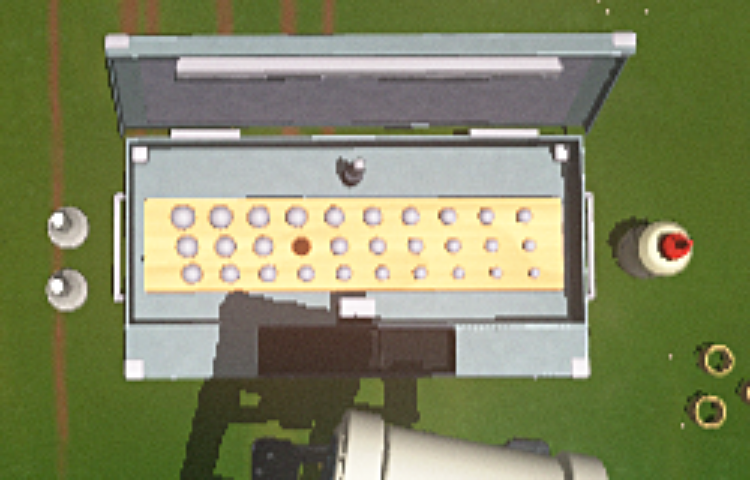

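In the top view the lip's lower edge is at row ~137, where an angle of 1.85 would put it at 135.7, so the lid is at its stop. The arm is clear, and the mouthpieces and bottle are standing where they were.

```bash
python3 -c "
from station import manip
print(manip.hand_in())"
```

```text
the job is handed in; nothing more can be done
None
```

I pressed the catch in its notch, the lid sprung up by itself, and I pushed it back to its stop at about 1.83 rad by the top camera; the force on the tool peaked near 29 N, the mouthpieces and bottle look unmoved, and the job is handed in with no verdict returned.

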